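Show which vial was left out and which hole is its place

TASK

One small vial was left standing out on the worktop, and the grey vial rack has one empty hole: show a colleague where it belongs. Point with the fingertips at the cap of the vial that stands outside the rack and stay there for two seconds, then point at the empty hole of the rack and finish while still pointing at it. Hold the fingertips centred over what you point at, about one to four centimetres above it, and touch nothing at all on the way.

Things in the scene. Friction and masses are not known exactly. Their poses are not given: they have to be found in the camera images.
- stray_vial: The vial left out: a small round brown screw-cap vial with a white cap, 22 mm across, 52 mm tall, standing upright on the worktop outside the rack, of the same kind as those in the rack. Origin: centre of its underside; z up.
- cap_top (a point): Centre of the top of the stray vial's cap, 52 mm above the worktop. Point at this first.
- vial_rack: Low grey plastic block, fixed, 106 x 150 x 35 mm (x, y, z), lying on the worktop turned by up to 30 degrees. Six square holes 25 mm wide and 30 mm deep (floor 5 mm above the worktop) in 2 rows along x (at -22 and +22 mm) and 3 columns along y (at -44, 0 and +44 mm). Five hold a vial, one is empty. Origin: centre of its underside; z up.
- empty_hole: The hole of the rack without a vial. Origin: centre of the hole's floor, 30 mm below its mouth; z up.
- hole_mouth (a point): Centre of the mouth of the empty hole, level with the rack's top, 35 mm above the worktop. The caps of the vials in the neighbouring holes, 44 mm away, stand 22 mm higher than this. Point at this second.
- vial_1: Screw-cap vial like the stray one (22 mm across, 52 mm tall), standing in a hole of the rack, its foot 5 mm above the worktop, cap top 57 mm above it. Origin: centre of its underside.
- vial_2: Screw-cap vial like the stray one (22 mm across, 52 mm tall), standing in a hole of the rack, its foot 5 mm above the worktop, cap top 57 mm above it. Origin: centre of its underside.
- vial_3: Screw-cap vial like the stray one (22 mm across, 52 mm tall), standing in a hole of the rack, its foot 5 mm above the worktop, cap top 57 mm above it. Origin: centre of its underside.
- vial_4: Screw-cap vial like the stray one (22 mm across, 52 mm tall), standing in a hole of the rack, its foot 5 mm above the worktop, cap top 57 mm above it. Origin: centre of its underside.
- vial_5: Screw-cap vial like the stray one (22 mm across, 52 mm tall), standing in a hole of the rack, its foot 5 mm above the worktop, cap top 57 mm above it. Origin: centre of its underside.
- dropper_bottle: Bystander: small white bottle with a red cap, 34 mm across, 80 mm tall, upright on the worktop. Origin: centre of its underside.
- small_beaker: Bystander: empty clear beaker, 61 mm across, 70 mm tall, upright. Origin: centre of its underside.
- timer: Bystander: flat laboratory timer, 70 x 78 x 34 mm. Origin: centre of its underside.
- dish: Bystander: shallow round dish with lid, 91 mm across, 17 mm tall. Origin: centre of its underside.
- stir_bar: Bystander: white stir bar, 10 x 38 x 10 mm, lying on the worktop. Origin: centre of its underside.
Mind the look-alikes: they are no part of the job. What is shaped like the stray_vial but pink or turquoise is not meant.

How it is judged:
On the way, in this order (a step that is already met when the one before it is completed fails the run):
1. the fingertips dwell just above the cap of the stray vial (horizontal distance between the grasp point and cap_top below 0.02 m and z of the grasp point in the frame of cap_top between 0.022 and 0.079 m), for 1.5 s.
2. the fingertips dwell just above the empty hole (horizontal distance between the grasp point and hole_mouth below 0.02 m and z of the grasp point in the frame of hole_mouth between 0.022 and 0.079 m), for 0.3 s.
At the end, for the whole second after the job is handed in: The grasp point between the fingers is within 20 mm, measured level, of the centre of the empty hole, with the fingertips clear of the hole and at most 60 mm above its mouth; the stray vial still stands where it was, and every vial and bystander lies within 5 mm of its start (all of step 2 and distance of each of stray_vial, vial_1, vial_2, vial_3, vial_4, vial_5, dropper_bottle, small_beaker, timer, dish, stir_bar from where it was at the start of the episode below 0.005 m); the robot touches nothing.
It fails at once if the robot touches something (contact force between any of the fingers, the arm and anything else above 0.3 N).
It fails at once if a vial or bystander is moved, tipped or lifted (distance of any of stray_vial, vial_1, vial_2, vial_3, vial_4, vial_5, dropper_bottle, small_beaker, timer, dish, stir_bar from where it was at the start of the episode above 0.01 m).
It also fails if it takes over 40 s, if anything falls off the work surface, if the arm or the gripper's body presses on something with over 40 N, if the wrist force passes 120 N, or if a joint passes its speed limit or range.

ROBOT

A 7-joint arm with a two-finger parallel gripper is mounted at the origin on a cart in front of the work surface, level with it; the furniture and walls round the work are solid. World frame = base frame: x ahead of the robot, y to its left, z up, the work surface at z = 0. Lengths are in m, angles in rad, forces in N, time in s.
With the tool pointing down it reaches from about 0.425 to 0.875 m from the base axis. Payload 4.7 kg.
Tool frame: the origin (TCP) lies at the very end of the fingers, on their centre line; the grasp point (between the pads) lies 19 mm behind it (grip_point_offset is the distance from the TCP to the grasp point, in m); x points along the fingers, z is the direction in which the jaws open and shut, and the axes are right-handed (so a half turn about x gives the same grasp; the last joint's range is limited). The gripper opens to 87 mm and grips with 3 to 60 N. Pads are 19 mm wide; open, the fingers measure 117 mm over their backs; the gripper's body (75 mm by 190 mm) begins 51 mm behind the grasp point.
Start: joints at [-1.268, 0.321, -0.07, 1.45, 0.023, 1.371, -0.057], TCP at [0.185, 0.623, 0.223] pointing down, gripper open.
Joint ranges: [-2.86, 2.86], [-0.3, 2.09], [-1.38, 1.24], [0.06, 2.45], [-1.56, 4.7], [0.09, 2.05], [-2.69, 2.69]. Speed limits (rad/s): [2.57, 2.57, 3.14, 3.14, 3.14, 3.14, 3.14].

INTERFACE

Orientations are given as a rotation vector (axis times angle).
In Python, from bench import get_state, get_image, calibration, close_job, grip_point_offset gives the robot as it stands.
- The arm moves only by the tool play_rows, never from a script. Its argument "targets" is a list of rows, each an object with "claw": the closure, from 0 (fully open) to 1 (shut); "linear": the shift along the tool's x, y, z as a fraction of full scale, a list of three; "rotation": the turn, a rotation vector about the tool's x, y, z as a fraction of full scale, a list of three. In form: [{"claw": claw, "linear": [x, y, z], "rotation": [wx, wy, wz]}, ...]. A call has 1 to 10 rows; each row shifts and turns the pose as measured when the row begins, along the tool's axes as they then stand; what a row does not reach is not made up. Full scale, the value 1, is 2.5 cm for a shift and 90 degrees for a turn. A row lasts 1/12 s, in which the tool goes at most 41.7 mm and 7.16 degrees, less where a joint would pass 70% of its speed; a pose out of reach is approached as far as the arm can. A call with a number of a shift or a turn outside -1 to 1 is refused whole. A call with a gripper value outside its range is refused whole. The fingers move at their own pace and stop on an object; "newtons" is the grip in N (left out, the last holds). Time passes only in rows, so rows that do not move let the fingers close. It gives the time, the measured TCP pose, the force and the opening at its end, in the units of the state.
- get_state(): the state, without advancing time (a new reading comes with each control period).
- get_image(name): name is "scene" or "top" or "wrist"; returns the picture (384x512x3 uint8, blue, green, red); there is no depth.
- calibration(name): a dict with "fx", "fy", "cx", "cy" (pixels), "rvec" (rotation vector, rad) and "tvec" (3), from world to camera coordinates, as OpenCV has them; the wrist camera has in their place "hand_eye" (4x4, takes a point from camera to tool coordinates, whose origin is the TCP and whose axes are the tool frame's). Camera axes: x right, y down, z forward; pixel columns grow to the right and rows downward; lengths in m; the calibration is good to about 2 mm. A picture is of the moment at which its call begins: read the wrist's pose just before it. calibration takes no time and is no camera call.
- close_job(): hands the job in, once; it reports no verdict.
The state is a dict: "time": time; "joint_positions": joint angles; "qd": joint speeds; "joint_torque": joint torques, N m; "position": TCP position; "tool_rot": TCP orientation; "ft_force": force on the tool from outside, world axes, zero at the start; "torque": the same for the moment, N m; "grip_width": opening from 0.0 (shut) to 1.0 (fully open).
Only numpy, scipy, OpenCV 4.12 (cv2) and the standard library are available. Lean on these libraries where they do the work, as an engineer would, in place of code of your own. Each camera call takes 0.05 s, during which the arm holds its last target. There are 200 camera calls.

## Working session

There is one attempt and no reset: what is moved stays moved. The work goes in short steps, Python scripts to look and compute and a tool call to move; the robot and the scene stay as the last step left them, time stands still between calls to the robot, and variables do not carry over. Pictures are saved under pics/ and viewed, about 8 in all and at most 12, crops included, and the job is handed in when it is done.

Besides the shell and the picture viewer there is one more tool, called after "Request:" by a JSON object that holds its "op" and its "data", one argument or row to a line. play_rows: Moves the arm, as the interface text tells. Shift numbers are shares of 2.5 cm and turn numbers shares of 90 degrees, none past 1 either way. Its arguments: {"type":"object","properties":{"targets":{"type":"array"},"newtons":{"type":"number"}},"required":["targets"]}

```bash
mkdir -p pics; python3 - <<'E'
from bench import *
import cv2
s=get_state(); print({k:s[k] for k in('time','position','tool_rot','grip_width')},grip_point_offset)
for n in('top','scene'):
    cv2.imwrite(f'pics/{n}0.png',get_image(n)); print(n,calibration(n))
E
```

```text
{'time': 0.0, 'position': array([0.18500713, 0.62254299, 0.22146692]), 'tool_rot': array([-0.99511669,  1.33356734,  0.99312621]), 'grip_width': 1.000481720292564} 0.0187
top {'fx': 358.6631791008064, 'fy': 358.6631791008064, 'cx': 260.6546007546277, 'cy': 193.34251329089344, 'rvec': array([ 2.08610489, -2.14171027,  0.16844673]), 'tvec': array([0.09558069, 0.57396187, 1.0902495 ])}
scene {'fx': 463.91379490343434, 'fy': 463.91379490343434, 'cx': 254.79461121339648, 'cy': 189.52635566398567, 'rvec': array([ 1.9562011 , -0.75935992,  0.45707824]), 'tvec': array([-0.38909726,  0.24420378,  0.91866429])}
```

View pics/top0.png

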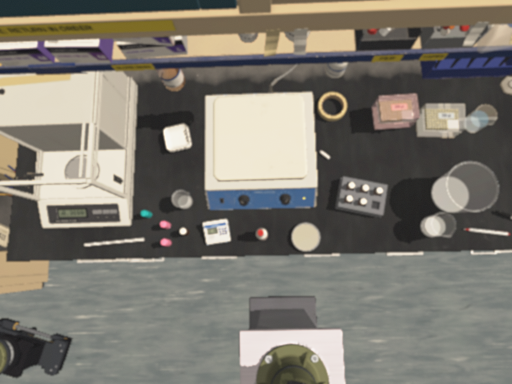

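View pics/scene0.png

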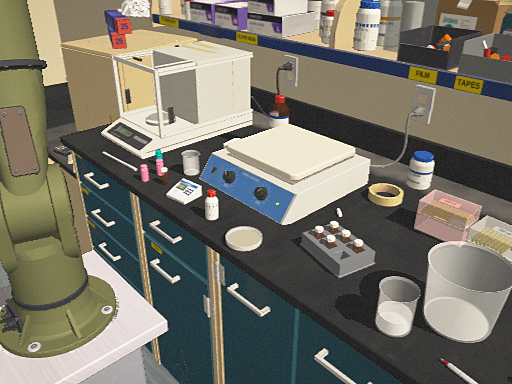

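The top view shows the rack at about (362,196). The white cap of the stray vial is probably at (183,231), among pink and turquoise look-alikes. I'll zoom in and cast rays next.

```bash
cat > h.py <<'E'
from bench import *
import cv2, numpy as np
def ray(n,uv,z):
    c=calibration(n);R=cv2.Rodrigues(c['rvec'])[0];C=-R.T@c['tvec']
    d=R.T@np.array([(uv[0]-c['cx'])/c['fx'],(uv[1]-c['cy'])/c['fy'],1]);return C+d*(z-C[2])/d[2]
def px(n,p):
    c=calibration(n);q=cv2.Rodrigues(c['rvec'])[0]@np.array(p)+c['tvec'];return np.array([c['cx']+c['fx']*q[0]/q[2],c['cy']+c['fy']*q[1]/q[2]])
E
python3 - <<'E'
from h import *
im=cv2.imread('pics/top0.png');sc=cv2.imread('pics/scene0.png')
a=cv2.resize(im[170:265,130:230],(400,380),interpolation=cv2.INTER_CUBIC)
b=cv2.resize(im[170:225,325:400],(400,293),interpolation=cv2.INTER_CUBIC)
c=cv2.resize(sc[140:205,125:225],(400,260),interpolation=cv2.INTER_CUBIC)
d=cv2.resize(sc[215:280,290:390],(400,260),interpolation=cv2.INTER_CUBIC)
o=np.zeros((600,800,3),np.uint8);o[:300,:400]=a[80:380];o[:293,400:]=b;o[310:570,:400]=c;o[310:570,400:]=d
cv2.imwrite('pics/crop.png',o)
hsv=cv2.cvtColor(im,cv2.COLOR_BGR2HSV)
m=((hsv[...,1]<60)&(hsv[...,2]>165)).astype(np.uint8)
def blobs(m,x0,x1,y0,y1,z):
    n,l,st,ce=cv2.connectedComponentsWithStats(m[y0:y1,x0:x1].copy(),connectivity=4)
    for i in range(1,n):
        if st[i,4]>5: p=ce[i]+[x0,y0];w=ray('top',p,z);print(p.round(1),st[i,4],w.round(4),np.hypot(*w[:2]).round(3),'scene',px('scene',w).round(0))
blobs(m,140,275,200,255,.052);print('rack');blobs(m,335,392,174,218,.057)
g=((hsv[...,1]<60)&(hsv[...,2]>70)).astype(np.uint8)[174:220,332:394]
c=max(cv2.findContours(g,0,2)[0],key=cv2.contourArea);r=cv2.minAreaRect(c+np.array([332,174]));print(r)
bx=np.array([ray('top',q,.035) for q in cv2.boxPoints(r)]);print(bx.round(4),bx.mean(0),np.linalg.norm(np.diff(bx,axis=0),axis=1))
E
```

```text
[179.3 201.2] 6 [0.5587 0.3416 0.052 ] 0.655 scene [188. 157.]
[186.1 203.8] 56 [0.5495 0.3197 0.052 ] 0.636 scene [190. 160.]
[217.1 231.6] 485 [0.4584 0.2204 0.052 ] 0.509 scene [184. 180.]
[182.7 230.8] 38 [0.4636 0.3292 0.052 ] 0.569 scene [164. 168.]
[264.1 234.1] 36 [0.4465 0.0727 0.052 ] 0.452 scene [213. 201.]
[141.5 239. ] 12 [0.4412 0.4593 0.052 ] 0.637 scene [135. 156.]
rack
[351.8 184.6] 40 [ 0.5956 -0.2097  0.057 ] 0.631 scene [335. 222.]
[365.6 187. ] 41 [ 0.5865 -0.2524  0.057 ] 0.638 scene [347. 231.]
[379.7 190. ] 42 [ 0.5756 -0.2958  0.057 ] 0.647 scene [359. 240.]
[349.6 198. ] 41 [ 0.5526 -0.1996  0.057 ] 0.588 scene [320. 227.]
[363.4 200.8] 43 [ 0.5426 -0.2422  0.057 ] 0.594 scene [331. 236.]
((361.9999694824219, 195.5), (50.009605407714844, 33.535858154296875), 11.309932708740234)
[[ 0.5284 -0.1536  0.035 ]
 [ 0.6358 -0.1815  0.035 ]
 [ 0.5986 -0.3368  0.035 ]
 [ 0.4927 -0.3066  0.035 ]] [ 0.56388057 -0.2446334   0.035     ] [0.11098127 0.15963604 0.11010293]
```

View pics/crop.png

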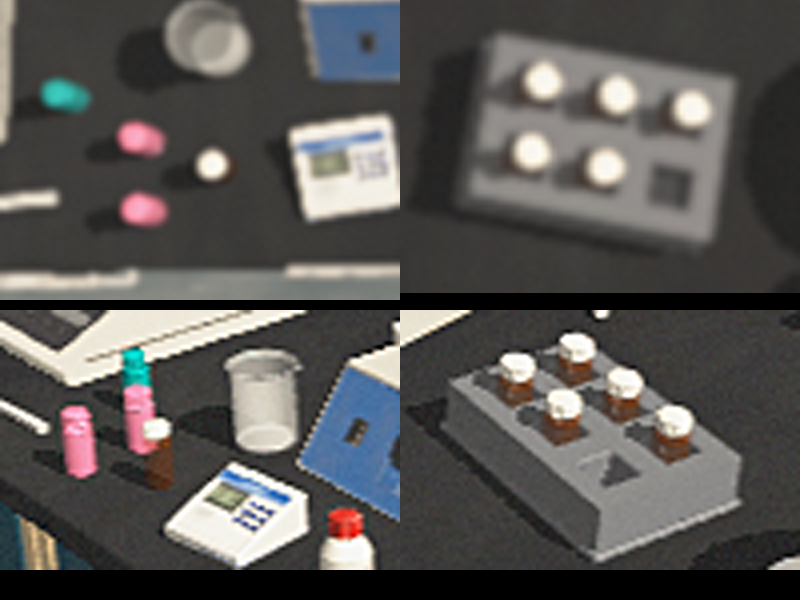

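The view agrees: stray cap at top (182.7,230.8), which predicts scene (164,168), and it is seen there with a brown body. The empty hole is the front-right one. Next I'll check the hole estimates against each other, along with the tool axes and the heights of the balance and hot plate.

```bash
python3 - <<'E'
from h import *
V=np.array([[.5956,-.2097],[.5865,-.2524],[.5756,-.2958],[.5526,-.1996],[.5426,-.2422]])
L=np.array([[22,44],[22,0],[22,-44],[-22,44],[-22,0]])/1000
A,B=L-L.mean(0),V-V.mean(0);U,S,W=np.linalg.svd(A.T@B);R=(U@W).T
h=R@(np.array([-.022,-.044])-L.mean(0))+V.mean(0);print('fit',h,'res',(A@R.T-B).round(4).tolist(),np.degrees(np.arctan2(R[1,0],R[0,0])))
print('dark',ray('top',(375.6,205.1),.035),'scene',ray('scene',(290+612/4,215+(466-310)/4),.035))
print('centre',R@(-L.mean(0))+V.mean(0))
print('stray scene',ray('scene',(125+157/4,140+(426-310)/4),.052))
s=get_state();print(cv2.Rodrigues(s['tool_rot'])[0].round(3))
for n,q in [('plate FL',(205,205)),('plate FR',(317,205)),('balance FR',(131,225)),('balance top R',(137,75)),('bigbeaker',(433,190)),('smbeaker2',(421,225))]:
    print(n,[ray('top',q,z)[:2].round(3) for z in (0,.12)])
E
```

```text
fit [ 0.53290453 -0.28538622] res [[0.0001, 0.0001], [-0.0008, -0.0001], [0.0002, 0.0004], [0.0002, -0.0001], [0.0003, -0.0003]] -13.09409274362885
dark [ 0.53100614 -0.28565818  0.035     ] scene [ 0.6982856  -0.43600162  0.035     ]
centre [ 0.56430076 -0.24751437]
stray scene [0.45813798 0.32083309 0.052     ]
[[-0.    -0.959  0.285]
 [-0.002  0.285  0.959]
 [-1.    -0.    -0.002]]
plate FL [array([0.552, 0.268]), array([0.533, 0.247])]
plate FR [array([ 0.542, -0.104]), array([ 0.524, -0.088])]
balance FR [array([0.492, 0.515]), array([0.479, 0.468])]
balance top R [array([1.032, 0.516]), array([0.964, 0.469])]
bigbeaker [array([ 0.581, -0.488]), array([ 0.559, -0.433])]
smbeaker2 [array([ 0.467, -0.437]), array([ 0.457, -0.387])]
```

Cap is at (0.464, 0.329) and hole at (0.533, -0.285), with vial fit residuals under 1 mm. I'll travel high and narrow the fingers without shutting them.

Request:
{"op": "play_rows", "data": {
  "targets": [
    {"claw": 0.8, "linear": [-0.6, 0, 0], "rotation": [0, 0, 0]},
    {"claw": 0.8, "linear": [-0.6, 0, 0], "rotation": [0, 0, 0]},
    {"claw": 0.8, "linear": [-0.4, -0.4, -0.2], "rotation": [0, 0, 0]},
    {"claw": 0.8, "linear": [0, -0.7, -0.4], "rotation": [0, 0, 0]},
    {"claw": 0.8, "linear": [0, -0.7, -0.4], "rotation": [0, 0, 0]},
    {"claw": 0.8, "linear": [0, -0.7, -0.4], "rotation": [0, 0, 0]},
    {"claw": 0.8, "linear": [0, -0.7, -0.4], "rotation": [0, 0, 0]},
    {"claw": 0.8, "linear": [0, -0.7, -0.4], "rotation": [0, 0, 0]},
    {"claw": 0.8, "linear": [0, -0.7, -0.4], "rotation": [0, 0, 0]},
    {"claw": 0.8, "linear": [0, -0.7, -0.4], "rotation": [0, 0, 0]}
  ]
}}

```text
time: 0.93
position: [0.293, 0.5058, 0.2586]
tool_rot: [-1.006, 1.339, 0.997]
ft_force: [0.1, 0.2, 1.0]
grip_width: 0.327
```

Request:
{"op": "play_rows", "data": {
  "targets": [
    {"claw": 0.8, "linear": [0, -0.75, -0.42], "rotation": [0, 0, 0]},
    {"claw": 0.8, "linear": [0, -0.75, -0.42], "rotation": [0, 0, 0]},
    {"claw": 0.8, "linear": [0, -0.75, -0.42], "rotation": [0, 0, 0]},
    {"claw": 0.8, "linear": [0, -0.75, -0.42], "rotation": [0, 0, 0]},
    {"claw": 0.8, "linear": [0, -0.75, -0.42], "rotation": [0, 0, 0]},
    {"claw": 0.8, "linear": [0, -0.75, -0.42], "rotation": [0, 0, 0]},
    {"claw": 0.8, "linear": [0, -0.75, -0.42], "rotation": [0, 0, 0]},
    {"claw": 0.8, "linear": [0, -0.75, -0.42], "rotation": [0, 0, 0]},
    {"claw": 0.8, "linear": [0, -0.75, -0.42], "rotation": [0, 0, 0]},
    {"claw": 0.8, "linear": [0, -0.4, -0.2], "rotation": [0, 0, 0]}
  ]
}}

```text
time: 1.77
position: [0.4489, 0.339, 0.2585]
tool_rot: [-1.002, 1.347, 0.985]
ft_force: [0.6, -0.0, 0.5]
grip_width: 0.198
```

```bash
cat >> h.py <<'E'
def wray(s,uv,z):
    c=calibration('wrist');H=np.array(c['hand_eye']);R=cv2.Rodrigues(s['tool_rot'])[0]
    C=R@H[:3,3]+s['position'];d=R@H[:3,:3]@np.array([(uv[0]-c['cx'])/c['fx'],(uv[1]-c['cy'])/c['fy'],1]);return C+d*(z-C[2])/d[2]
def go(p):
    s=get_state();R=cv2.Rodrigues(s['tool_rot'])[0];print('pos',s['position'].round(4),'units',(R.T@(np.array(p)-s['position'])/.025).round(2),R.round(3).tolist())
E
python3 - <<'E'
from h import *
go([.464,.329,.082]);s=get_state();im=get_image('wrist');cv2.imwrite('pics/w1.png',im)
g=cv2.cvtColor(im,cv2.COLOR_BGR2HSV);m=((g[...,1]<50)&(g[...,2]>170)).astype(np.uint8)
n,l,st,ce=cv2.connectedComponentsWithStats(m)
for i in range(1,n):
    if st[i,4]>80: print(ce[i].round(1),st[i].tolist(),wray(s,ce[i],.052).round(4))
E
```

```text
pos [0.4489 0.339  0.2585] units [ 7.06 -0.69 -0.09] [[-0.005, -0.958, 0.287], [-0.017, 0.287, 0.958], [-1.0, 0.0, -0.017]]
[416.7  61.4] [329, 35, 168, 57, 822] [0.3776 0.5466 0.052 ]
[392.4 118.7] [350, 101, 95, 36, 485] [0.4324 0.51   0.052 ]
[202.  129.3] [157, 115, 91, 30, 310] [0.3787 0.2867 0.052 ]
[448.9 208.8] [389, 126, 123, 137, 8018] [0.5662 0.5613 0.052 ]
[186.1 194.5] [155, 163, 66, 68, 1986] [0.4511 0.2387 0.052 ]
[256.4 183.5] [249, 177, 15, 14, 167] [0.4629 0.3309 0.052 ]
[ 21.4 185.4] [0, 178, 44, 16, 150] [0.3786 0.0359 0.052 ]
[271.2 233.8] [266, 224, 20, 23, 101] [0.5355 0.3299 0.052 ]
[416.2 309.3] [412, 291, 10, 39, 113] [0.7083 0.4991 0.052 ]
[425.9 310.8] [416, 291, 21, 41, 545] [0.7147 0.512  0.052 ]
[451.3 308.8] [432, 291, 47, 41, 1106] [0.7212 0.5473 0.052 ]
```

View pics/w1.png

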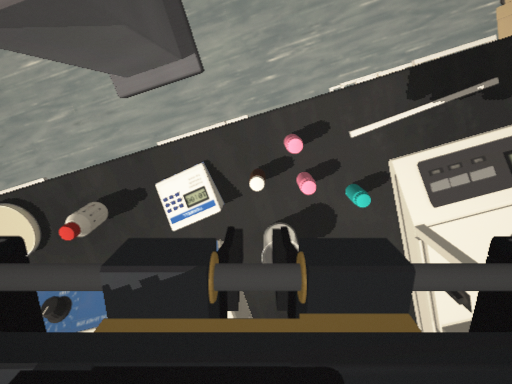

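The wrist view shows the white cap on brown at (256,183), which gives (0.463, 0.331). That's within 2 mm of the top view, so I'll descend.

Request:
{"op": "play_rows", "data": {
  "targets": [
    {"claw": 0.8, "linear": [0, -0.5, 0], "rotation": [0, 0, 0]},
    {"claw": 0.8, "linear": [0.8, -0.2, 0], "rotation": [0, 0, 0]},
    {"claw": 0.8, "linear": [0.8, 0, 0], "rotation": [0, 0, 0]},
    {"claw": 0.8, "linear": [0.8, 0, 0], "rotation": [0, 0, 0]},
    {"claw": 0.8, "linear": [0.8, 0, 0], "rotation": [0, 0, 0]},
    {"claw": 0.8, "linear": [0.8, 0, 0], "rotation": [0, 0, 0]},
    {"claw": 0.8, "linear": [0.8, 0, 0], "rotation": [0, 0, 0]},
    {"claw": 0.8, "linear": [0.6, 0, 0], "rotation": [0, 0, 0]},
    {"claw": 0.8, "linear": [0.3, 0, 0], "rotation": [0, 0, 0]},
    {"claw": 0.8, "linear": [0, 0, 0], "rotation": [0, 0, 0]}
  ]
}}

```text
time: 2.65
position: [0.4677, 0.337, 0.1106]
tool_rot: [-1.004, 1.34, 0.993]
ft_force: [-0.5, 0.3, -0.3]
grip_width: 0.201
```

```bash
python3 - <<'E'
from h import *
go([.4632,.3303,.080])
E
```

```text
pos [0.4677 0.337  0.1106] units [ 1.23  0.1  -0.29] [[-0.003, -0.96, 0.281], [-0.011, 0.281, 0.96], [-1.0, 0.0, -0.011]]
```

Request:
{"op": "play_rows", "data": {
  "targets": [
    {"claw": 0.8, "linear": [0.5, 0.1, -0.3], "rotation": [0, 0, 0]},
    {"claw": 0.8, "linear": [0.5, 0, 0], "rotation": [0, 0, 0]},
    {"claw": 0.8, "linear": [0.2, 0, 0], "rotation": [0, 0, 0]},
    {"claw": 0.8, "linear": [0, 0, 0], "rotation": [0, 0, 0]},
    {"claw": 0.8, "linear": [0, 0, 0], "rotation": [0, 0, 0]},
    {"claw": 0.8, "linear": [0, 0, 0], "rotation": [0, 0, 0]}
  ]
}}

```text
time: 3.15
position: [0.4647, 0.3347, 0.0824]
tool_rot: [-1.005, 1.333, 0.996]
ft_force: [-0.3, -0.4, 0.0]
grip_width: 0.197
```

```bash
python3 - <<'E'
from h import *
go([.4632,.3303,.080]);cv2.imwrite('pics/s1.png',cv2.resize(get_image('scene')[90:240,60:260],(800,600)))
E
```

```text
pos [0.4647 0.3347 0.0824] units [ 0.1   0.01 -0.18] [[0.0, -0.961, 0.277], [-0.006, 0.277, 0.961], [-1.0, -0.002, -0.006]]
```

View pics/s1.png

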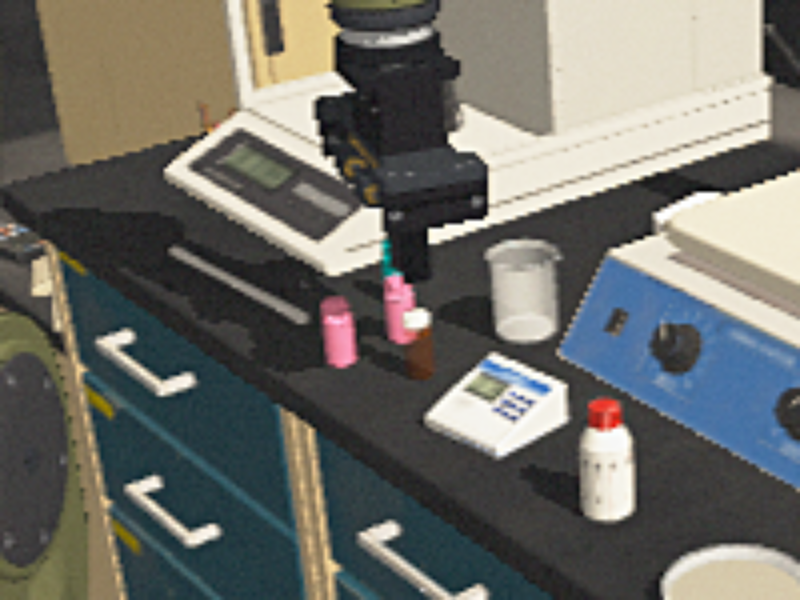

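The fingertips are straight above the white cap (crop (417,318)) with a clear gap. I'll make a small correction and hold for over 2 s.

Request:
{"op": "play_rows", "data": {
  "targets": [
    {"claw": 0.8, "linear": [0, 0, -0.2], "rotation": [0, 0, 0]},
    {"claw": 0.8, "linear": [0, 0, 0], "rotation": [0, 0, 0]},
    {"claw": 0.8, "linear": [0, 0, 0], "rotation": [0, 0, 0]},
    {"claw": 0.8, "linear": [0, 0, 0], "rotation": [0, 0, 0]},
    {"claw": 0.8, "linear": [0, 0, 0], "rotation": [0, 0, 0]},
    {"claw": 0.8, "linear": [0, 0, 0], "rotation": [0, 0, 0]},
    {"claw": 0.8, "linear": [0, 0, 0], "rotation": [0, 0, 0]},
    {"claw": 0.8, "linear": [0, 0, 0], "rotation": [0, 0, 0]},
    {"claw": 0.8, "linear": [0, 0, 0], "rotation": [0, 0, 0]},
    {"claw": 0.8, "linear": [0, 0, 0], "rotation": [0, 0, 0]}
  ]
}}

```text
time: 4.03
position: [0.4649, 0.3305, 0.0851]
tool_rot: [-1.003, 1.328, 0.995]
ft_force: [-0.1, 0.2, -0.0]
grip_width: 0.199
```

Request:
{"op": "play_rows", "data": {
  "targets": [
    {"claw": 0.8, "linear": [0, 0, 0], "rotation": [0, 0, 0]},
    {"claw": 0.8, "linear": [0, 0, 0], "rotation": [0, 0, 0]},
    {"claw": 0.8, "linear": [0, 0, 0], "rotation": [0, 0, 0]},
    {"claw": 0.8, "linear": [0, 0, 0], "rotation": [0, 0, 0]},
    {"claw": 0.8, "linear": [0, 0, 0], "rotation": [0, 0, 0]},
    {"claw": 0.8, "linear": [0, 0, 0], "rotation": [0, 0, 0]},
    {"claw": 0.8, "linear": [0, 0, 0], "rotation": [0, 0, 0]},
    {"claw": 0.8, "linear": [0, 0, 0], "rotation": [0, 0, 0]},
    {"claw": 0.8, "linear": [0, 0, 0], "rotation": [0, 0, 0]},
    {"claw": 0.8, "linear": [0, 0, 0], "rotation": [0, 0, 0]}
  ]
}}

```text
time: 4.87
position: [0.4648, 0.3306, 0.085]
tool_rot: [-1.004, 1.328, 0.995]
ft_force: [0.0, 0.0, 0.2]
grip_width: 0.204
```

Request:
{"op": "play_rows", "data": {
  "targets": [
    {"claw": 0.8, "linear": [0, 0, 0], "rotation": [0, 0, 0]},
    {"claw": 0.8, "linear": [0, 0, 0], "rotation": [0, 0, 0]},
    {"claw": 0.8, "linear": [0, 0, 0], "rotation": [0, 0, 0]},
    {"claw": 0.8, "linear": [0, 0, 0], "rotation": [0, 0, 0]},
    {"claw": 0.8, "linear": [0, 0, 0], "rotation": [0, 0, 0]},
    {"claw": 0.8, "linear": [0, 0, 0], "rotation": [0, 0, 0]},
    {"claw": 0.8, "linear": [0, 0, 0], "rotation": [0, 0, 0]},
    {"claw": 0.8, "linear": [0, 0, 0], "rotation": [0, 0, 0]}
  ]
}}

```text
time: 5.53
position: [0.4648, 0.3306, 0.085]
tool_rot: [-1.004, 1.328, 0.995]
ft_force: [0.1, -0.2, 0.4]
grip_width: 0.199
```

Held for 2.3 s. Now I'll rise and go across in front of the hot plate, staying high.

Request:
{"op": "play_rows", "data": {
  "targets": [
    {"claw": 0.8, "linear": [-0.8, 0, 0], "rotation": [0, 0, 0]},
    {"claw": 0.8, "linear": [-0.8, 0, 0], "rotation": [0, 0, 0]},
    {"claw": 0.8, "linear": [-0.8, 0, 0], "rotation": [0, 0, 0]},
    {"claw": 0.8, "linear": [-0.8, 0, 0], "rotation": [0, 0, 0]},
    {"claw": 0.8, "linear": [-0.8, 0, 0], "rotation": [0, 0, 0]},
    {"claw": 0.8, "linear": [-0.8, 0, 0], "rotation": [0, 0, 0]},
    {"claw": 0.8, "linear": [-0.8, 0, 0], "rotation": [0, 0, 0]},
    {"claw": 0.8, "linear": [-0.8, 0, 0], "rotation": [0, 0, 0]},
    {"claw": 0.8, "linear": [-0.6, 0, -0.2], "rotation": [0, 0, 0]},
    {"claw": 0.8, "linear": [0, -0.1, -0.4], "rotation": [0, 0, 0]}
  ]
}}

```text
time: 6.37
position: [0.4602, 0.3166, 0.2658]
tool_rot: [-1.006, 1.332, 0.999]
ft_force: [0.3, 0.3, -0.0]
grip_width: 0.198
```

Request:
{"op": "play_rows", "data": {
  "targets": [
    {"claw": 0.8, "linear": [0, -0.22, -0.73], "rotation": [0, 0, 0]},
    {"claw": 0.8, "linear": [0, -0.22, -0.73], "rotation": [0, 0, 0]},
    {"claw": 0.8, "linear": [0, -0.22, -0.73], "rotation": [0, 0, 0]},
    {"claw": 0.8, "linear": [0, -0.22, -0.73], "rotation": [0, 0, 0]},
    {"claw": 0.8, "linear": [0, -0.22, -0.73], "rotation": [0, 0, 0]},
    {"claw": 0.8, "linear": [0, -0.22, -0.73], "rotation": [0, 0, 0]},
    {"claw": 0.8, "linear": [0, -0.22, -0.73], "rotation": [0, 0, 0]},
    {"claw": 0.8, "linear": [0, -0.22, -0.73], "rotation": [0, 0, 0]},
    {"claw": 0.8, "linear": [0, -0.22, -0.73], "rotation": [0, 0, 0]},
    {"claw": 0.8, "linear": [0, -0.22, -0.73], "rotation": [0, 0, 0]}
  ]
}}

```text
time: 7.2
position: [0.4589, 0.1128, 0.2579]
tool_rot: [-1.008, 1.34, 1.003]
ft_force: [0.3, -0.3, 0.5]
grip_width: 0.203
```

Request:
{"op": "play_rows", "data": {
  "targets": [
    {"claw": 0.8, "linear": [0, -0.25, -0.73], "rotation": [0, 0, 0]},
    {"claw": 0.8, "linear": [0, -0.25, -0.73], "rotation": [0, 0, 0]},
    {"claw": 0.8, "linear": [0, -0.25, -0.73], "rotation": [0, 0, 0]},
    {"claw": 0.8, "linear": [0, -0.25, -0.73], "rotation": [0, 0, 0]},
    {"claw": 0.8, "linear": [0, -0.25, -0.73], "rotation": [0, 0, 0]},
    {"claw": 0.8, "linear": [0, -0.25, -0.73], "rotation": [0, 0, 0]},
    {"claw": 0.8, "linear": [0, -0.25, -0.73], "rotation": [0, 0, 0]},
    {"claw": 0.8, "linear": [0, -0.25, -0.73], "rotation": [0, 0, 0]},
    {"claw": 0.8, "linear": [0, -0.25, -0.5], "rotation": [0, 0, 0]},
    {"claw": 0.8, "linear": [0, 0, 0], "rotation": [0, 0, 0]}
  ]
}}

```text
time: 8.03
position: [0.4606, -0.075, 0.2483]
tool_rot: [-0.996, 1.355, 1.001]
ft_force: [0.5, -0.1, 0.9]
grip_width: 0.198
```

Request:
{"op": "play_rows", "data": {
  "targets": [
    {"claw": 0.8, "linear": [0, 0, 0], "rotation": [0.075, 0, 0]},
    {"claw": 0.8, "linear": [0, 0, 0], "rotation": [0.075, 0, 0]},
    {"claw": 0.8, "linear": [0, 0, 0], "rotation": [0.075, 0, 0]},
    {"claw": 0.8, "linear": [0, 0, 0], "rotation": [0.075, 0, 0]},
    {"claw": 0.8, "linear": [0, 0, 0], "rotation": [0.075, 0, 0]},
    {"claw": 0.8, "linear": [0, 0, 0], "rotation": [0.075, 0, 0]},
    {"claw": 0.8, "linear": [0, 0, 0], "rotation": [0.075, 0, 0]},
    {"claw": 0.8, "linear": [0, 0, 0], "rotation": [0.075, 0, 0]},
    {"claw": 0.8, "linear": [0, 0, 0], "rotation": [0.075, 0, 0]},
    {"claw": 0.8, "linear": [0, 0, 0], "rotation": [0.075, 0, 0]}
  ]
}}

```text
time: 8.87
position: [0.4532, -0.0696, 0.2392]
tool_rot: [-0.046, 1.603, 0.037]
ft_force: [-0.4, 0.2, 0.2]
grip_width: 0.205
```

```bash
python3 - <<'E'
from h import *
go([.5329,-.2854,.26]);print(get_state()['joint_positions'].round(2))
E
```

```text
pos [ 0.4532 -0.0696  0.2392] units [-0.88 -8.79  2.71] [[-0.033, -0.052, 0.998], [-0.006, 0.999, 0.052], [-0.999, -0.005, -0.033]]
[-0.43 -0.1   0.49  1.87  0.06  1.39  0.1 ]
```

Request:
{"op": "play_rows", "data": {
  "targets": [
    {"claw": 0.8, "linear": [-0.2, -0.8, 0.25], "rotation": [0, -0.02, 0]},
    {"claw": 0.8, "linear": [-0.2, -0.8, 0.25], "rotation": [0, 0, 0]},
    {"claw": 0.8, "linear": [-0.1, -0.8, 0.25], "rotation": [0, 0, 0]},
    {"claw": 0.8, "linear": [-0.1, -0.8, 0.25], "rotation": [0, 0, 0]},
    {"claw": 0.8, "linear": [-0.1, -0.8, 0.25], "rotation": [0, 0, 0]},
    {"claw": 0.8, "linear": [0, -0.8, 0.25], "rotation": [0, 0, 0]},
    {"claw": 0.8, "linear": [0, -0.8, 0.25], "rotation": [0, 0, 0]},
    {"claw": 0.8, "linear": [0, -0.8, 0.25], "rotation": [0, 0, 0]},
    {"claw": 0.8, "linear": [0, -0.8, 0.25], "rotation": [0, 0, 0]},
    {"claw": 0.8, "linear": [0, -0.5, 0.25], "rotation": [0, 0, 0]}
  ]
}}

```text
time: 9.7
position: [0.5244, -0.2511, 0.2479]
tool_rot: [-0.045, 1.58, 0.055]
ft_force: [-1.2, -0.4, -0.4]
grip_width: 0.203
```

Request:
{"op": "play_rows", "data": {
  "targets": [
    {"claw": 0.8, "linear": [0, 0, 0], "rotation": [0, 0, 0]},
    {"claw": 0.8, "linear": [0, 0, 0], "rotation": [0, 0, 0]}
  ]
}}

```text
time: 9.87
position: [0.5239, -0.2523, 0.2455]
tool_rot: [-0.043, 1.583, 0.052]
ft_force: [-1.4, -0.3, -0.4]
grip_width: 0.198
```

```bash
python3 - <<'E'
from h import *
go([.5329,-.2854,.073]);s=get_state();im=get_image('wrist');cv2.imwrite('pics/w2.png',im)
g=cv2.cvtColor(im,cv2.COLOR_BGR2HSV);m=((g[...,1]<50)&(g[...,2]>170)).astype(np.uint8)
n,l,st,ce=cv2.connectedComponentsWithStats(m)
for i in range(1,n):
    if 80<st[i,4]<900: print(ce[i].round(1),st[i].tolist(),wray(s,ce[i],.057).round(4))
E
```

```text
pos [ 0.5239 -0.2523  0.2455] units [ 6.89 -1.38  0.37] [[-0.013, -0.06, 0.998], [0.005, 0.998, 0.06], [-1.0, 0.006, -0.013]]
[92.2 79.8] [51, 71, 94, 17, 508] [ 0.3324 -0.1538  0.057 ]
[412.4  88.1] [399, 76, 27, 25, 209] [ 0.689  -0.1413  0.057 ]
[333.5 128.5] [324, 121, 21, 16, 168] [ 0.6076 -0.1902  0.057 ]
[285.4 132.7] [277, 125, 17, 17, 221] [ 0.5526 -0.1984  0.057 ]
[127.2 186.4] [123, 168, 9, 43, 128] [ 0.364  -0.2749  0.057 ]
[  3.8 189.8] [0, 172, 13, 34, 244] [ 0.21   -0.2891  0.057 ]
[432.1 317.7] [409, 304, 60, 28, 877] [ 0.7777 -0.437   0.057 ]
[271.3 314.5] [251, 311, 37, 7, 202] [ 0.5546 -0.4475  0.057 ]
```

View pics/w2.png

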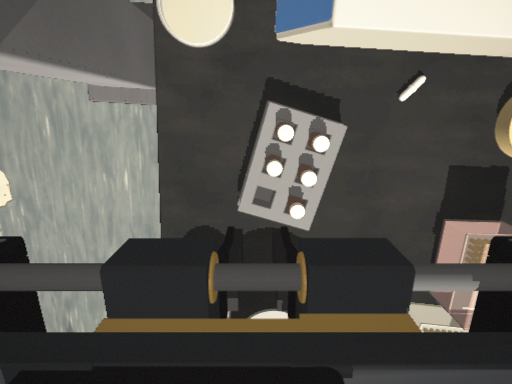

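The rack sits below with the empty hole at (264,197). The vial at (285,133) measures (0.5526, -0.1984), matching the top view to 1 mm. Next I'll align and descend partway.

Request:
{"op": "play_rows", "data": {
  "targets": [
    {"claw": 0.8, "linear": [0, -0.6, 0.2], "rotation": [0, 0, 0]},
    {"claw": 0.8, "linear": [0, -0.6, 0.2], "rotation": [0, 0, 0]},
    {"claw": 0.8, "linear": [0.4, -0.2, 0], "rotation": [0, 0, 0]},
    {"claw": 0.8, "linear": [0.8, 0, 0], "rotation": [0, 0, 0]},
    {"claw": 0.8, "linear": [0.8, 0, 0], "rotation": [0, 0, 0]},
    {"claw": 0.8, "linear": [0.8, 0, 0], "rotation": [0, 0, 0]},
    {"claw": 0.8, "linear": [0.8, 0, 0], "rotation": [0, 0, 0]},
    {"claw": 0.8, "linear": [0.8, 0, 0], "rotation": [0, 0, 0]},
    {"claw": 0.8, "linear": [0.6, 0, 0], "rotation": [0, 0, 0]},
    {"claw": 0.8, "linear": [0, 0, 0], "rotation": [0, 0, 0]}
  ]
}}

```text
time: 10.75
position: [0.5321, -0.2679, 0.1099]
tool_rot: [-0.043, 1.584, 0.075]
ft_force: [-0.2, -0.1, -0.0]
grip_width: 0.198
```

```bash
python3 - <<'E'
from h import *
go([.5325,-.2854,.070])
E
```

```text
pos [ 0.5321 -0.2679  0.1099] units [ 1.58 -0.73 -0.01] [[-0.015, -0.074, 0.997], [0.02, 0.997, 0.075], [-1.0, 0.021, -0.013]]
```

Request:
{"op": "play_rows", "data": {
  "targets": [
    {"claw": 0.8, "linear": [0, -0.6, 0], "rotation": [0, -0.008, -0.013]},
    {"claw": 0.8, "linear": [0, -0.2, 0], "rotation": [0, 0, 0]},
    {"claw": 0.8, "linear": [0.3, 0, 0], "rotation": [0, 0, 0]},
    {"claw": 0.8, "linear": [0.3, 0, 0], "rotation": [0, 0, 0]},
    {"claw": 0.8, "linear": [0.3, 0, 0], "rotation": [0, 0, 0]},
    {"claw": 0.8, "linear": [0, 0, 0], "rotation": [0, 0, 0]},
    {"claw": 0.8, "linear": [0, 0, 0], "rotation": [0, 0, 0]}
  ]
}}

```text
time: 11.33
position: [0.5347, -0.288, 0.0875]
tool_rot: [-0.061, 1.565, 0.059]
ft_force: [0.1, -0.4, -0.9]
grip_width: 0.201
```

```bash
python3 - <<'E'
from h import *
go([.5325,-.2854,.070])
E
```

```text
pos [ 0.5347 -0.288   0.0875] units [ 0.7   0.11 -0.08] [[0.005, -0.076, 0.997], [-0.001, 0.997, 0.076], [-1.0, -0.001, 0.005]]
```

Request:
{"op": "play_rows", "data": {
  "targets": [
    {"claw": 0.8, "linear": [0.3, 0.1, -0.08], "rotation": [0, 0, 0]},
    {"claw": 0.8, "linear": [0.3, 0, 0], "rotation": [0, 0, 0]},
    {"claw": 0.8, "linear": [0, 0, 0], "rotation": [0, 0, 0]},
    {"claw": 0.8, "linear": [0, 0, 0], "rotation": [0, 0, 0]},
    {"claw": 0.8, "linear": [0, 0, 0], "rotation": [0, 0, 0]},
    {"claw": 0.8, "linear": [0, 0, 0], "rotation": [0, 0, 0]}
  ]
}}

```text
time: 11.83
position: [0.5326, -0.285, 0.0709]
tool_rot: [-0.061, 1.565, 0.06]
ft_force: [-0.4, -0.6, -0.1]
grip_width: 0.199
```

```bash
python3 - <<'E'
from h import *
go([.5325,-.2854,.070]);a=cv2.resize(get_image('scene')[150:300,260:460],(800,600));cv2.imwrite('pics/s2.png',a)
E
```

```text
pos [ 0.5326 -0.285   0.0709] units [ 0.03 -0.02 -0.  ] [[0.005, -0.077, 0.997], [-0.001, 0.997, 0.077], [-1.0, -0.001, 0.005]]
```

View pics/s2.png

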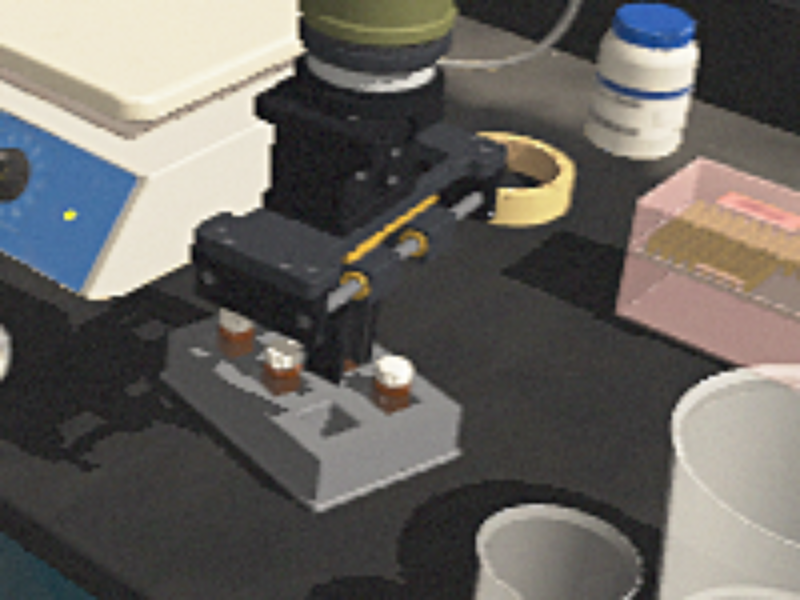

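The fingertips (crop (333,378)) hang straight above the empty hole (332,418), and all vials stand. I'll hold briefly, check the vials and the stray for displacement, then hand in.

Request:
{"op": "play_rows", "data": {
  "targets": [
    {"claw": 0.8, "linear": [0, 0, 0], "rotation": [0, 0, 0]},
    {"claw": 0.8, "linear": [0, 0, 0], "rotation": [0, 0, 0]},
    {"claw": 0.8, "linear": [0, 0, 0], "rotation": [0, 0, 0]},
    {"claw": 0.8, "linear": [0, 0, 0], "rotation": [0, 0, 0]},
    {"claw": 0.8, "linear": [0, 0, 0], "rotation": [0, 0, 0]},
    {"claw": 0.8, "linear": [0, 0, 0], "rotation": [0, 0, 0]},
    {"claw": 0.8, "linear": [0, 0, 0], "rotation": [0, 0, 0]},
    {"claw": 0.8, "linear": [0, 0, 0], "rotation": [0, 0, 0]}
  ]
}}

```text
time: 12.55
position: [0.5334, -0.2854, 0.072]
tool_rot: [-0.061, 1.563, 0.059]
ft_force: [0.5, -0.6, 0.6]
grip_width: 0.201
```

```bash
python3 - <<'E'
from h import *
go([.5329,-.2854,.070])
im=get_image('top');g=cv2.cvtColor(im,cv2.COLOR_BGR2HSV);m=((g[...,1]<60)&(g[...,2]>165)).astype(np.uint8)
n,l,st,ce=cv2.connectedComponentsWithStats(m[222:240,174:192].copy());print([(ce[i]+[174,222],st[i,4],ray('top',ce[i]+[174,222],.052).round(4)) for i in range(1,n)])
d=np.abs(im.astype(int)-cv2.imread('pics/top0.png')).max(2);print('changed px left part',(d[195:255,140:320]>60).sum())
print(close_job(),get_state()['time'])
E
```

```text
pos [ 0.5334 -0.2854  0.072 ] units [ 0.08  0.   -0.02] [[0.007, -0.077, 0.997], [-0.001, 0.997, 0.077], [-1.0, -0.002, 0.007]]
[(array([182.68421053, 230.81578947]), np.int32(38), array([0.4636, 0.3292, 0.052 ]))]
changed px left part 260
the job is handed in; nothing more can be done
the job is handed in; nothing more can be done
```

I pointed at the stray vial's cap for about 2.3 s, then moved over the empty hole and handed the job in while still pointing at it. That took about 12.6 s of the 40 s allowed.

- **Stray vial:** the fingertips were within about 2 mm of the measured cap centre and about 33 mm above it. The top and wrist cameras agreed on the cap position to about 2 mm. A rougher reading from the scene camera was about 10 mm off, and I did not use it.
- **Empty hole:** it is the front-right one, at (0.533, -0.285). The fingertips ended within about 1 mm of that level with the worktop, and 37 mm above the hole's mouth (the grasp point about 56 mm above). The position came from fitting the five vials in the top view, with residuals under 1 mm, and one vial re-measured by the wrist camera matched to about 1 mm.
- **Touching nothing:** the force readings stayed between noise and about 1.5 N, with no sign of contact. They cannot show contact as small as the 0.3 N limit.
- **Things moved:** the stray vial's position in the last top picture was exactly the same as at the start. The rack vials that could be seen were all standing in the last scene picture. I did not re-measure the other items one by one.
- **Unresolved check:** the before/after comparison of the top view around the bystanders showed 260 changed pixels. I took this for the arm and its shadow, but did not look into it.

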